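Set a lopsided bar clamp level into the glue-up rests

TASK

Pick up the blue bar clamp by its bar, close to its balance point so that it comes up level and stays level, and lower it gently into the notched wooden clamp rests: jaws up, its bar lying down in both notches, its sliding jaw between the two rests and its screw head outside them, then let go. Leave the orange clamp where it is.

Things in the scene. Friction and masses are not known exactly. Their poses are not given: they have to be found in the camera images.
- blue_mid (a point): blue bar clamp (0.7-0.9 kg) on its feet; point: centre of its aluminium bar (440 long, 20 wide, 26 tall), 27 above the feet's underside. x along the bar away from the heavy screw head, z up. The head (45 x 50, 75 tall) is centred 200 from the point, on the robot's side at the start; its T-handle (80 wide) reaches 276. Sliding jaw 36 x 46, 75 tall. Black foot at the other end. All mm.
- blue_jaw (a joint): blue clamp's stiff sliding jaw (20 N moves it): distance (m, 0 to 0.09) of its centre from the bar's middle, away from the screw head. The clamp balances on the screw-head side of the bar's middle: 84 mm from it with the jaw at 0, 3 mm nearer per 10 mm of jaw distance (give or take 10 mm; a small trial lift shows it).
- rests_mid (a point): fixed clamp rests: plywood bed 320 x 110 mm, 12 thick, with two wooden rests (100 wide, 18 thick) centred 140 mm either side of its middle along x. Each has a notch 40 mm wide in y, floor (lined black) 30 and rims 54 mm above the table. Point: midway between the notches, at their floors' height; z up. A seated bar's centre is 13 mm above it; with both middles together head and jaw clear the rests by 23+ mm.
- orange_mid (a point): a bystander: a bar clamp of the same shape and size as the blue one, with orange screw head and sliding jaw. Point: centre of its bar, 27 mm above the table; x along the bar away from its screw head, z up.

How it is judged (in metres and radians):
On the way:
1. the blue clamp is lifted clear of the table, level within 10 degrees (height (world z) of blue_mid above 0.06 m and angle between blue_mid's own x axis and vertical between 1.3958 and 1.7458 rad), for 0.2 s.
At the end, for the whole second after the job is handed in: The blue clamp rests with its bar on the floors of both notches (centre of the bar within 6 mm of that height, 15 mm sideways and 35 mm lengthwise of the rests' middle, along them and upright within 10 degrees), at rest and released; the orange clamp is within 20 mm of where it was (z of blue_mid in the frame of rests_mid between 0.007 and 0.019 m and y of blue_mid in the frame of rests_mid between -0.015 and 0.015 m and x of blue_mid in the frame of rests_mid between -0.035 and 0.035 m and angle between the x axis of blue_mid and the x axis of rests_mid, either way round below 0.175 rad and angle between blue_mid's own z axis and vertical below 0.175 rad and linear speed of blue below 0.02 m/s and distance of orange_mid from where it was at the start of the episode below 0.02 m); the robot touches nothing.
It fails at once if the blue clamp's bar tips more than 15 degrees from level (angle between blue_mid's own x axis and vertical below 1.3088 rad or angle between blue_mid's own x axis and vertical above 1.8328 rad).
It fails at once if the blue clamp is dropped into the rests (faster than 0.6 m/s just above the notches) (horizontal distance between blue_mid and rests_mid below 0.05 m and height (world z) of blue_mid below 0.075 m and linear speed of blue above 0.6 m/s).
It fails at once if the orange clamp is moved by more than 20 mm (distance of orange_mid from where it was at the start of the episode above 0.02 m).
It also fails if it takes over 40 s, if anything falls off the work surface, if the arm or the gripper's body presses on something with over 40 N, if the wrist force passes 120 N, or if a joint passes its speed limit or range.

ROBOT

A 6-joint arm with a two-finger parallel gripper is mounted at the origin on the work surface. World frame = base frame: x ahead of the robot, y to its left, z up, the work surface at z = 0. Lengths are in m, angles in degrees, forces in N, time in s.
With the tool pointing down it reaches from about 0.375 to 0.9 m from the base axis. Payload 3.1 kg.
Tool frame: the origin (TCP) lies where the fingers leave the gripper's body, on its centre line; the fingertips stand 70 mm ahead of it and the grasp point (between the pads) lies 51 mm ahead of it; y points along the fingers, z is the direction in which the jaws open and shut, and the axes are right-handed (so a half turn about y gives the same grasp; the last joint's range is limited). The gripper opens to 87 mm and grips with 3 to 60 N. Pads are 19 mm wide; open, the fingers measure 117 mm over their backs; the gripper's body (75 mm by 190 mm) begins 51 mm behind the grasp point.
Start: joints at [62.08, 30.224, 82.088, -0, 67.689, -10.227], TCP at [0.19, 0.595, 0.292] pointing down, gripper open.
Joint ranges: [-176.69, 176.69], [-43.24, 126.21], [12.49, 139.97], [-82, 262], [0, 151.66], [-163.58, 163.58]. Speed limits (degrees/s): [159.86, 159.86, 180, 180, 180, 180].

INTERFACE

Orientations are given as a 3x3 rotation matrix whose columns are the frame's x, y, z axes.
In Python, from rig import bot gives the robot as it stands.
- The arm moves only by the shell command python3 -m pendant 'ROWS'. ROWS is JSON, a list of rows, each a list of 3 entries, a list of its own where there are three numbers: the shift along the tool's x, y, z in cm, then the turn, a rotation vector about the tool's x, y, z in rad, then the closure, from 0 (fully open) to 1 (shut). In form: [[[dx, dy, dz], [ax, ay, az], jaw], ...]. A call has 1 to 20 rows; each row shifts and turns the commanded pose from where the row before left it, along the tool's axes as they then stand; what a row does not reach is not made up. A row lasts 1/12 s, in which the tool goes at most 41.7 mm and 7.16 degrees, less where a joint would pass 70% of its speed; a pose out of reach is approached as far as the arm can. A call with a gripper value outside its range is refused whole. The fingers move at their own pace and stop on an object; the grip force is fixed at half the most. Time passes only in rows, so rows that do not move let the fingers close. It gives the time, the measured TCP pose, the force and the opening at its end, in the units of the state.
- bot.read_state(): the state, without advancing time (a new reading comes with each control period).
- bot.capture(name): name is "scene" or "top" or "wrist"; returns a dict with "img" (420x560x3 uint8, red, green, blue), "fx", "fy", "cx", "cy" (pixels), "R" (3x3) and "t" (3): a world point X has camera coordinates R X + t. Camera axes: x right, y down, z forward; pixel columns grow to the right and rows downward; lengths in m; the calibration is good to about 2 mm. A picture is of the moment at which its call begins. There is no depth.
- bot.hand_in(): hands the job in, once; it reports no verdict.
The state is a dict: "time_s": time; "joint_positions": joint angles; "qvel": joint speeds; "tau": joint torques, N m; "position": TCP position; "tcp_rot": TCP orientation; "force": force on the tool from outside, world axes, zero at the start; "moment": the same for the moment, N m; "opening": opening from 0.0 (shut) to 1.0 (fully open).
Only numpy, scipy, OpenCV 4.12 (cv2) and the standard library are available. Lean on these libraries where they do the work, as an engineer would, in place of code of your own. Each camera call takes 0.05 s, during which the arm holds its last target.

## Working session

There is one attempt and no reset: what is moved stays moved. The work goes in short steps, Python scripts to look and compute and a shell command to move; the robot and the scene stay as the last step left them, time stands still between calls to the robot, and variables do not carry over. Pictures are saved under pics/ and viewed, and the job is handed in when it is done.

```bash
mkdir -p pics; ls; cat > h.py <<'E'
from rig import bot
import numpy as np, cv2
def snap(cam,name):
    c=bot.capture(cam); cv2.imwrite(f'pics/{name}.png',cv2.cvtColor(c['img'],cv2.COLOR_RGB2BGR)); return c
def px2w(c,u,v,z):
    R=np.array(c['R']);t=np.array(c['t'])
    d=R.T@np.array([(u-c['cx'])/c['fx'],(v-c['cy'])/c['fy'],1]);o=-R.T@t
    return o+d*(z-o[2])/d[2]
def w2px(c,X):
    p=np.array(c['R'])@np.array(X)+np.array(c['t']);return p[0]/p[2]*c['fx']+c['cx'],p[1]/p[2]*c['fy']+c['cy']
E
python3 - <<'E'
from h import *
import pickle
cs={n:snap(n,n+'0') for n in('scene','top','wrist')}
pickle.dump(cs,open('c0.pkl','wb'))
for n,c in cs.items(): print(n,-np.array(c['R']).T@np.array(c['t']))
s=bot.read_state();print({k:np.round(v,3).tolist() for k,v in s.items()})
E
```

```text
pics
scene [ 0.89883615 -0.50323646  0.59985323]
top [0.46419661 0.01207949 0.98524591]
wrist [0.12365045 0.61696025 0.3834489 ]
{'time_s': 0.15, 'joint_positions': [62.08, 30.267, 82.139, -0.001, 67.688, -10.23], 'qvel': [-0.107, -0.048, -0.313, 0.077, -0.061, -0.05], 'tau': [0.001, -44.043, -17.684, 0.063, 0.055, -0.0], 'position': [0.19, 0.595, 0.292], 'tcp_rot': [[0.953, -0.001, 0.304], [-0.304, -0.001, 0.953], [-0.0, -1.0, -0.002]], 'force': [-0.411, -0.249, 0.397], 'moment': [-0.01, 0.007, 0.043], 'opening': 0.999}
```

View pics/top0.png

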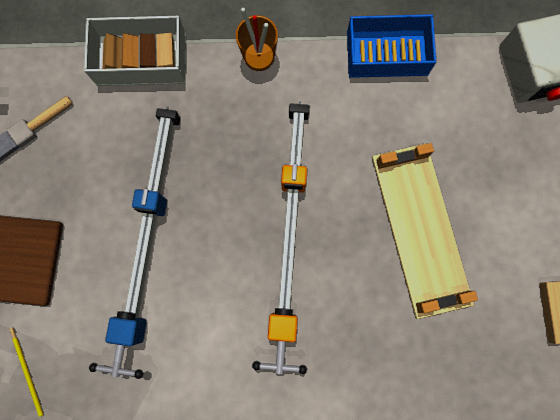

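View pics/scene0.png

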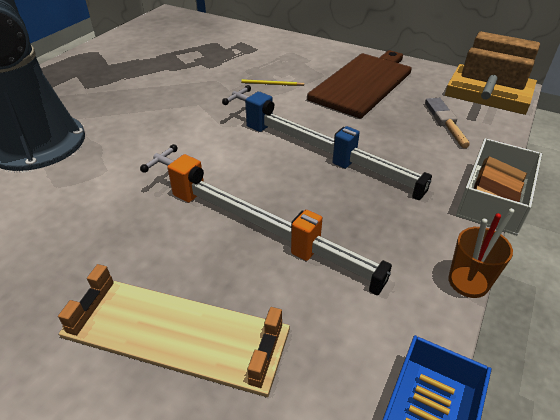

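The top view has +x up and +y left. The blue clamp runs from about (125,330) to (168,117), orange is in the middle, and the rests are at right between about (403,155) and (445,300). I'll zoom in to get precise measurements.

```bash
python3 - <<'E'
import cv2
i=cv2.imread('pics/top0.png')
a=cv2.resize(i[95:385,80:220],None,fx=2.05,fy=2.05,interpolation=cv2.INTER_CUBIC)
b=cv2.resize(i[135:325,360:490],None,fx=3.1,fy=3.1,interpolation=cv2.INTER_CUBIC)
import numpy as np
o=np.zeros((600,710,3),np.uint8);o[:a.shape[0],:a.shape[1]]=a[:600];o[:b.shape[0],300:300+b.shape[1]]=b
cv2.imwrite('pics/z0.png',o)
E
```

```text
(no output)
```

View pics/z0.png

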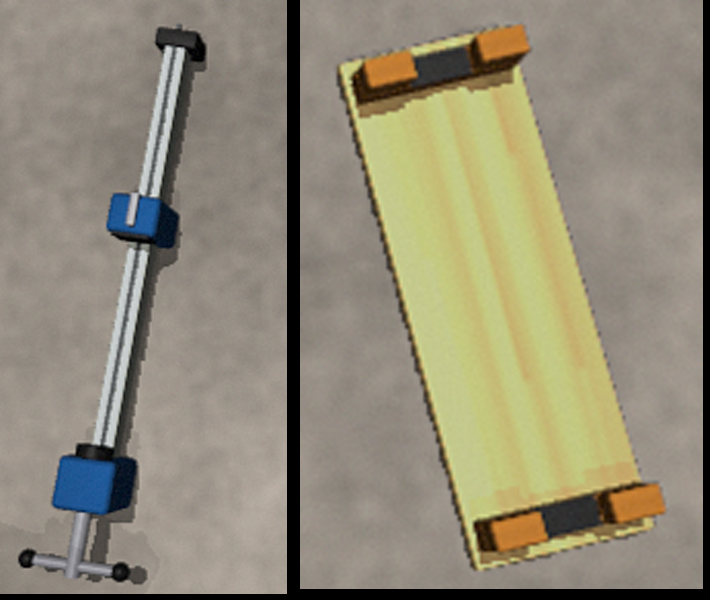

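```bash
python3 - <<'E'
from h import *
import pickle
c=pickle.load(open('c0.pkl','rb'))['top']
A=lambda x,y,z:px2w(c,80+(x+.5)/2.05-.5,95+(y+.5)/2.05-.5,z)
B=lambda x,y,z:px2w(c,360+(x-300+.5)/3.1-.5,135+(y+.5)/3.1-.5,z)
p=lambda n,v:print(n,np.round(v,4))
h=A(103,440,.04);f=A(174,50,.04);p('bar',[h,f]);d=(f-h)/np.linalg.norm(f-h);p('d',d);print('ang',np.degrees(np.arctan2(d[1],d[0])))
for z in(.075,.08,.085,.09):
  q=[A(*k,z) for k in((62,458),(120,460),(110,512),(53,508))];p(z,[np.linalg.norm(q[i]-q[(i+1)%4]) for i in range(4)]);m=np.mean(q,0);p('headc',m)
  r=[A(*k,z) for k in((113,195),(160,197),(155,236),(107,231))];p('jaw',np.mean(r,0));p('',[np.linalg.norm(r[i]-r[(i+1)%4]) for i in range(4)])
  print('perp off head', np.cross(d[:2],(m-h)[:2]), 'jaw-head along', d[:2]@(np.mean(r,0)-m)[:2], 'jaw perp',np.cross(d[:2],(np.mean(r,0)-h)[:2]))
  F=A(181,30,z); 
p('bed',[B(340,66,.012),B(475,570,.012),B(652,527,.012)])
top=[B(362,70,.054),B(408,52,.054),B(416,80,.054),B(370,92,.054)]
q=[(362,70),(368,92),(528,49),(521,26)]
q2=[(487,528),(495,551),(665,508),(656,485)]
for Q in(q,q2):
  w=[B(*k,.054) for k in Q];p('rest',np.mean(w,0));p('',[np.linalg.norm(w[i]-w[(i+1)%4]) for i in range(4)])
# notch walls: inner edges at rim
for Q in([(410,53),(416,81),(471,35),(478,66)],[(540,512),(547,541),(605,494),(611,524)]):
  w=[B(*k,.054) for k in Q];p('notch',np.mean(w,0));p('w',[np.linalg.norm(w[0]-w[2])])
E
```

```text
bar [[0.4449 0.2971 0.04  ]
 [0.8029 0.2406 0.04  ]]
d [ 0.9877 -0.1561  0.    ]
ang -8.983018050065441
0.075 [0.0495 0.0433 0.0484 0.0416]
headc [0.4091 0.2997 0.075 ]
jaw [0.6399 0.265  0.075 ]
 [0.0418 0.035  0.0427 0.0324]
perp off head -0.003036581244195182 jaw-head along 0.2333871704857698 jaw perp -0.0013239477919962661
0.08 [0.0492 0.043  0.0482 0.0413]
headc [0.4094 0.2982 0.08  ]
jaw [0.6389 0.2636 0.08  ]
 [0.0415 0.0348 0.0425 0.0323]
perp off head -0.004550025344056085 jaw-head along 0.23210516982777343 jaw perp -0.0028467994235910205
0.085 [0.0489 0.0428 0.0479 0.0411]
headc [0.4097 0.2966 0.085 ]
jaw [0.6379 0.2622 0.085 ]
 [0.0413 0.0346 0.0422 0.0321]
perp off head -0.006063469443916995 jaw-head along 0.23082316916977724 jaw perp -0.0043696510551858025
0.09 [0.0487 0.0426 0.0476 0.0409]
headc [0.41  0.295 0.09 ]
jaw [0.637  0.2608 0.09  ]
 [0.0411 0.0344 0.042  0.0319]
perp off head -0.007576913543777907 jaw-head along 0.22954116851178094 jaw perp -0.0058925026867806055
bed [[ 0.7282 -0.1591  0.012 ]
 [ 0.4178 -0.2239  0.012 ]
 [ 0.441  -0.3305  0.012 ]]
rest [ 0.7196 -0.2145  0.054 ]
 [0.0139 0.0999 0.0147 0.0998]
rest [ 0.4478 -0.2729  0.054 ]
 [0.0135 0.1007 0.0137 0.1003]
notch [ 0.7199 -0.2139  0.054 ]
w [0.0385]
notch [ 0.448  -0.2728  0.054 ]
w [0.0389]<stdin>:11: DeprecationWarning: Arrays of 2-dimensional vectors are deprecated. Use arrays of 3-dimensional vectors instead. (deprecated in NumPy 2.0)
```

Measured positions:
- **Blue clamp:** middle about (0.607, 0.271), yaw −9°, jaw distance about 0.033. That puts the balance point about 74 mm toward the head, so I'll grasp at about (0.534, 0.283).
- **Rests:** middle about (0.584, −0.2435), yaw 12.2°. The rest spacing measures 278 mm against 280 mm stated.

I'll move to above the grasp point first.

```bash
python3 -m pendant '[[[3.5,0,-1.6],[0,0,0],0],[[3.5,0,-1.6],[0,0,0],0],[[3.5,0,-1.6],[0,0,0],0],[[3.5,0,-1.6],[0,0,0],0],[[3.5,0,-1.6],[0,0,0],0],[[3.5,0,-1.6],[0,0,0],0],[[3.5,0,-1.6],[0,0,0],0],[[3.5,0,-1.6],[0,0,0],0],[[3.5,0,-1.6],[0,0,0],0],[[3.5,0,-1.6],[0,0,0],0],[[3.5,0,-1.6],[0,0,0],0],[[3.8,0,-1.7],[0,0,0],0],[[0,2,0],[0,-0.05,0],0],[[0,2,0],[0,-0.05,0],0],[[0,2,0],[0,-0.052,0],0],[[0,0,0],[0,0,0],0],[[0,0,0],[0,0,0],0]]'
python3 - <<'E'
from h import *
import pickle
c=snap('wrist','w1');pickle.dump(c,open('w1.pkl','wb'))
s=bot.read_state();print(s['time_s'],np.round(s['position'],4),np.round(s['tcp_rot'],4).tolist(),np.round(s['joint_positions'],1))
for X in([.534,.283,.04],[.607,.271,.04]):print(w2px(c,X))
E
```

```text
time_s: 1.57
position: [0.5335, 0.2827, 0.2311]
tcp_rot: [[0.987, -0.003, 0.158], [-0.158, -0.001, 0.987], [-0.003, -1.0, -0.002]]
force: [0.1, 0.6, 0.6]
opening: 1.0
1.6167 [0.5343 0.2831 0.2324] [[0.9876, -0.0003, 0.1573], [-0.1573, -0.0001, 0.9876], [-0.0003, -1.0, -0.0002]] [ 17.3  32.8  88.4  -0.   58.8 -63.6]
(np.float64(279.8696822404469), np.float64(214.51113297914407))
(np.float64(279.5372879114076), np.float64(289.95588562424507))
```

View pics/w1.png

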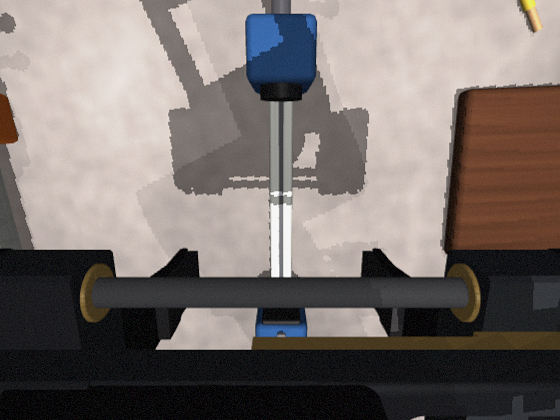

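The wrist view shows the bar vertical at column ~281.5 (predicted 280), and the head's edge with its black collar down to row ~100. I'll check the head's lengthwise position from this picture.

```bash
python3 - <<'E'
from h import *
import pickle
c=pickle.load(open('w1.pkl','rb'))
d=np.array([.9877,-.1564]);m=np.array([.607,.271])
for z in(.065,.075,.085):
  for v in (14,83): print(z,v,(px2w(c,281.5,v,z)[:2]-m)@d)
  print('w',px2w(c,248,20,z)[1]-px2w(c,316,20,z)[1], px2w(c,247,83,z)-px2w(c,316,83,z))
print(px2w(c,281.5,100,.04),px2w(c,281.5,270,.04))
# foot-contact check
E
```

```text
0.065 14 -0.22542384578537028
0.065 83 -0.1801604999208181
w -0.04744775853191169 [-0.00807384 -0.05033426  0.        ]
0.075 14 -0.22225686665633965
0.075 83 -0.1787453020368369
w -0.04561143618480629 [-7.76136595e-03 -4.83862198e-02 -2.77555756e-17]
0.085 14 -0.21908988752730899
0.085 83 -0.17733010415285577
w -0.04377511383770083 [-7.44889235e-03 -4.64381843e-02  2.77555756e-17]
[0.43870297 0.2996012  0.04      ] [0.58707441 0.27605474 0.04      ]
```

Head faces come out at −222 and −178 mm (stated −222.5 and −177.5), so the middle is right. Now I'll descend and grip.

```bash
python3 -m pendant '[[[0,3.5,0.1],[0,0,0],0],[[0,3.5,0],[0,0,0],0],[[0,3.5,0],[0,0,0],0],[[0,2.5,0],[0,0,0],0],[[0,1.5,0],[0,0,0],0],[[0,0.8,0],[0,0,0],0],[[0,0,0],[0,0,0],0],[[0,0,0],[0,0,0],0.9],[[0,0,0],[0,0,0],0.9],[[0,0,0],[0,0,0],0.9],[[0,0,0],[0,0,0],0.9],[[0,0,0],[0,0,0],0.9],[[0,0,0],[0,0,0],0.9],[[0,0,0],[0,0,0],0.9],[[0,0,0],[0,0,0],0.9],[[0,0,0],[0,0,0],0.9]]'
python3 - <<'E'
from h import *
s=bot.read_state();print({k:np.round(v,4).tolist() for k,v in s.items() if k in('time_s','position','force','moment','opening')})
E
```

```text
time_s: 2.95
position: [0.5344, 0.284, 0.0793]
tcp_rot: [[0.988, 0.0, 0.156], [-0.156, -0.0, 0.988], [0.0, -1.0, -0.0]]
force: [-0.8, 0.4, -0.1]
opening: 0.402
{'time_s': 2.95, 'position': [0.5344, 0.284, 0.0793], 'force': [-0.7915, 0.4399, -0.0551], 'moment': [-0.0038, 0.0484, 0.0181], 'opening': 0.4015}
```

```bash
python3 -m pendant '[[[0,0,0],[0,0,0],1],[[0,0,0],[0,0,0],1],[[0,0,0],[0,0,0],1],[[0,0,0],[0,0,0],1],[[0,0,0],[0,0,0],1],[[0,0,0],[0,0,0],1],[[0,0,0],[0,0,0],1],[[0,0,0],[0,0,0],1]]'
python3 - <<'E'
from h import *
s=bot.read_state();print({k:np.round(v,4).tolist() for k,v in s.items() if k in('time_s','position','force','moment','opening')})
E
python3 -m pendant '[[[0,-0.2,0],[0,0,0],1],[[0,-0.2,0],[0,0,0],1],[[0,-0.2,0],[0,0,0],1],[[0,-0.2,0],[0,0,0],1],[[0,-0.2,0],[0,0,0],1],[[0,0,0],[0,0,0],1],[[0,0,0],[0,0,0],1],[[0,0,0],[0,0,0],1]]'
python3 - <<'E'
from h import *
s=bot.read_state();print({k:np.round(v,4).tolist() for k,v in s.items() if k in('time_s','position','force','moment','opening')})
c=snap('scene','s2')
E
```

```text
time_s: 3.62
position: [0.5343, 0.2837, 0.0792]
tcp_rot: [[0.988, -0.0, 0.156], [-0.156, -0.001, 0.988], [-0.0, -1.0, -0.001]]
force: [-1.0, -3.2, -0.0]
opening: 0.223
{'time_s': 3.6167, 'position': [0.5343, 0.2837, 0.0792], 'force': [-0.98, -3.1784, -0.0097], 'moment': [-0.4413, -0.0431, -0.0386], 'opening': 0.2228}
time_s: 4.28
position: [0.5343, 0.284, 0.0892]
tcp_rot: [[0.988, -0.0, 0.156], [-0.156, -0.0, 0.988], [-0.0, -1.0, -0.0]]
force: [0.2, 1.2, -8.2]
opening: 0.225
{'time_s': 4.2833, 'position': [0.5343, 0.284, 0.0892], 'force': [0.1666, 1.1618, -8.2198], 'moment': [-0.0167, 0.0015, 0.0], 'opening': 0.2248}
```

View pics/s2.png

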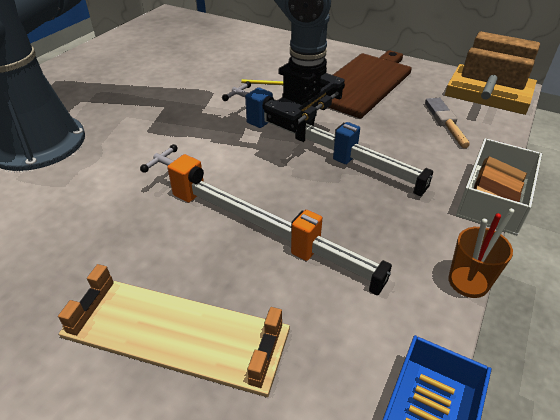

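The full weight is carried (8.2 N, about 0.84 kg) and the moment is about zero, so the grasp is at the balance point. I'll lift further and check that it's level.

```bash
python3 -m pendant '[[[0,-0.3,0],[0,0,0],1],[[0,-0.6,0],[0,0,0],1],[[0,-1,0],[0,0,0],1],[[0,-1.2,0],[0,0,0],1],[[0,-1.2,0],[0,0,0],1],[[0,-1.2,0],[0,0,0],1],[[0,-1.2,0],[0,0,0],1],[[0,-1.2,0],[0,0,0],1],[[0,-1.2,0],[0,0,0],1],[[0,-1.2,0],[0,0,0],1],[[0,-1,0],[0,0,0],1],[[0,-0.6,0],[0,0,0],1],[[0,-0.3,0],[0,0,0],1],[[0,0,0],[0,0,0],1],[[0,0,0],[0,0,0],1],[[0,0,0],[0,0,0],1]]'
python3 - <<'E'
from h import *
import pickle
s=bot.read_state();print({k:np.round(v,4).tolist() for k,v in s.items() if k in('time_s','position','force','moment','opening')})
c=snap('scene','s3');pickle.dump(c,open('s3.pkl','wb'))
g=np.array(s['position'])-[0,0,.0522]   # bar centre at grasp (TCP was 0.0792 at bar z .027)
d=np.array([.988,-.156,0]);n=np.array([-.156,-.988,0])
i=c['img'].copy()
for a in (-.1,-.05,.0,.13,.2,.27):
  print(a,np.round(w2px(c,g+d*a+[0,0,.013]+n*.01),1))
j=cv2.resize(i[50:200,210:450],None,fx=3.2,fy=3.2,interpolation=cv2.INTER_CUBIC);cv2.imwrite('pics/z3.png',j[:,:,::-1])
E
```

```text
time_s: 5.67
position: [0.5339, 0.2838, 0.2104]
tcp_rot: [[0.988, -0.002, 0.156], [-0.156, -0.001, 0.988], [-0.002, -1.0, -0.001]]
force: [0.4, -0.2, -6.7]
opening: 0.226
{'time_s': 5.6667, 'position': [0.5339, 0.2838, 0.2104], 'force': [0.3789, -0.1627, -6.6973], 'moment': [-0.0347, -0.0014, 0.0483], 'opening': 0.226}
-0.1 [263.9  61.7]
-0.05 [282.9  68.3]
0.0 [302.8  75.3]
0.13 [359.5  95. ]
0.2 [393.3 106.7]
0.27 [429.7 119.4]
```

View pics/z3.png

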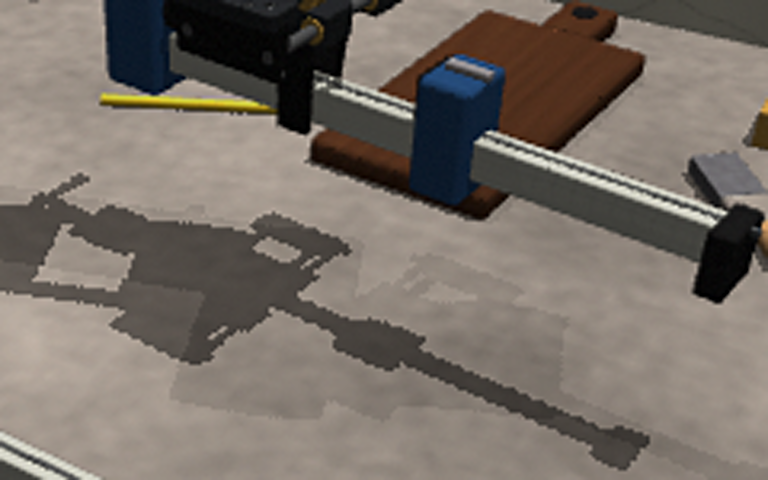

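The predicted level bar edge and the observed one agree within about 1 px (foot end at zoom (705,222), jaw side at (478,143)), so the clamp is level. Now I'll carry it over to the rests.

```bash
python3 -m pendant '[[[0.06,0,-0.5],[0,0,0],1],[[0.12,0,-1],[0,0,0],1],[[0.17,0,-1.5],[0,0,0],1],[[0.23,0,-2],[0,0,0],1],[[0.29,0,-2.5],[0,0,0],1],[[0.35,0,-3],[0,0,0],1],[[0.35,0,-3],[0,0,0],1],[[0.35,0,-3],[0,0,0],1],[[0.35,0,-3],[0,0,0],1],[[0.35,0,-3],[0,0,0],1],[[0.35,0,-3],[0,0,0],1],[[0.35,0,-3],[0,0,0],1],[[0.35,0,-3],[0,0,0],1],[[0.35,0,-3],[0,0,0],1],[[0.35,0,-3],[0,0,0],1],[[0.35,0,-3],[0,0,0],1],[[0.35,0,-3],[0,0,0],1],[[0.35,0,-3],[0,0,0],1],[[0.29,0,-2.5],[0,0,0],1],[[0.23,0,-2],[0,0,0],1]]' && python3 -m pendant '[[[0.17,0,-1.5],[0,0,0],1],[[0.12,0,-1],[0,0,0],1],[[0.06,0,-0.5],[0,0,0],1],[[0,0,0],[0,-0.02,0],1],[[0,0,0],[0,-0.04,0],1],[[0,0,0],[0,-0.05,0],1],[[0,0,0],[0,-0.05,0],1],[[0,0,0],[0,-0.05,0],1],[[0,0,0],[0,-0.05,0],1],[[0,0,0],[0,-0.05,0],1],[[0,0,0],[0,-0.04,0],1],[[0,0,0],[0,-0.02,0],1],[[0,0,0],[0,0,0],1],[[0,0,0],[0,0,0],1],[[0,0,0],[0,0,0],1]]'
python3 - <<'E'
from h import *
import pickle
cs={n:snap(n,n+'4') for n in('scene','top')}
pickle.dump(cs,open('c4.pkl','wb'))
s=bot.read_state();print({k:np.round(v,4).tolist() for k,v in s.items() if k in('time_s','position','tcp_rot','force','moment','opening')})
E
```

```text
time_s: 7.38
position: [0.5122, -0.2327, 0.2115]
tcp_rot: [[0.987, 0.0, 0.158], [-0.158, -0.002, 0.987], [0.001, -1.0, -0.002]]
force: [0.1, 0.4, -8.2]
opening: 0.226
time_s: 8.63
position: [0.5122, -0.2586, 0.2112]
tcp_rot: [[0.977, -0.0, -0.212], [0.212, 0.0, 0.977], [-0.0, -1.0, 0.0]]
force: [-0.4, 0.1, -8.2]
opening: 0.228
{'time_s': 8.7333, 'position': [0.5122, -0.259, 0.2112], 'tcp_rot': [[0.9774, -0.0001, -0.2115], [0.2115, 0.0002, 0.9774], [-0.0001, -1.0, 0.0002]], 'force': [0.0504, 0.2132, -7.3804], 'moment': [-0.0019, -0.0221, 0.0495], 'opening': 0.2299}
```

View pics/scene4.png

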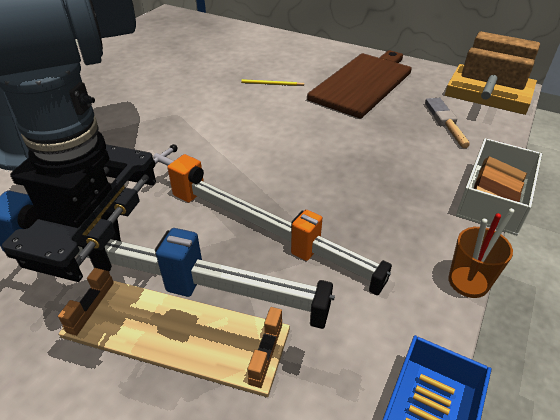

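View pics/top4.png

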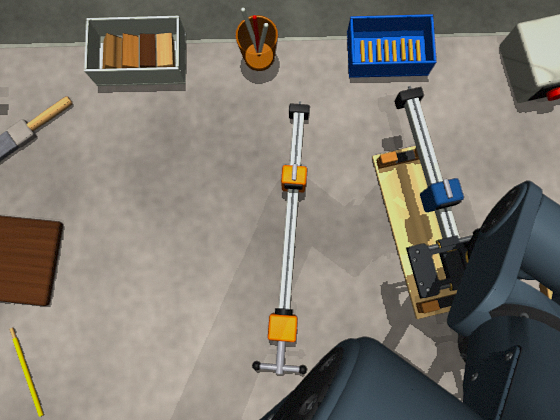

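The blue clamp hangs over the rests, level-looking, and the orange clamp is unmoved. I'll measure the bar against the notches before lowering.

```bash
python3 - <<'E'
from h import *
import pickle
cs=pickle.load(open('c4.pkl','rb'));c=cs['top'];s=cs['scene']
i=c['img'];a=cv2.resize(i[80:250,370:480],None,fx=3.5,fy=3.5,interpolation=cv2.INTER_CUBIC)
b=cv2.resize(s['img'][220:400,50:345],None,fx=1.35,fy=1.35,interpolation=cv2.INTER_CUBIC)
o=np.zeros((596,790,3),np.uint8);o[:a.shape[0],:a.shape[1]]=a;o[:b.shape[0],390:390+b.shape[1]]=b[:,:400]
cv2.imwrite('pics/z4.png',o[:,:,::-1])
g=np.array([.5122,-.259,.2112-.0522]);d=np.array([.9774,.2115,0]);n=np.array([.2115,-.9774,0])
for k in(.02,.15,.27):
  e=[w2px(c,g+d*k+[0,0,.013]+q*n*.01) for q in(-1,1)]
  print('top zoom',k,[((u-370+.5)*3.5-.5,(v-80+.5)*3.5-.5) for u,v in e])
  print('scene',np.round(w2px(s,g+d*k+[0,0,.013]+n*.01),1))
m=np.array([.584,-.2435,.03]);r=np.array([np.cos(np.radians(12.2)),np.sin(np.radians(12.2)),0]);l=np.array([-r[1],r[0],0])
for k in(-1,1):
  for y in(-.02,.02):
    for x in (-.009,.009): print('rim scene',k,y,np.round(w2px(s,m+r*(.14*k+x)+l*y+[0,0,.024]),1))
E
```

```text
top zoom 0.02 [(np.float64(281.8836219476065), np.float64(596.5284937782617)), (np.float64(324.90238488556975), np.float64(586.2188717741872))]
scene [111.6 252.1]
top zoom 0.15 [(np.float64(201.59406534696333), np.float64(322.0036083771101)), (np.float64(243.55850651025304), np.float64(312.10834234288484))]
scene [209.  275.2]
top zoom 0.27 [(np.float64(131.03821767861984), np.float64(80.76007913612465)), (np.float64(172.07421714342536), np.float64(71.2224048178384))]
scene [307.6 298.6]
rim scene -1 -0.02 [ 69.2 298.1]
rim scene -1 -0.02 [ 80.1 301. ]
rim scene -1 0.02 [ 85.2 277.1]
rim scene -1 0.02 [ 95.7 279.7]
rim scene 1 -0.02 [253.5 347.1]
rim scene 1 -0.02 [266.6 350.6]
rim scene 1 0.02 [262.8 322.1]
rim scene 1 0.02 [275.3 325.2]
```

View pics/z4.png

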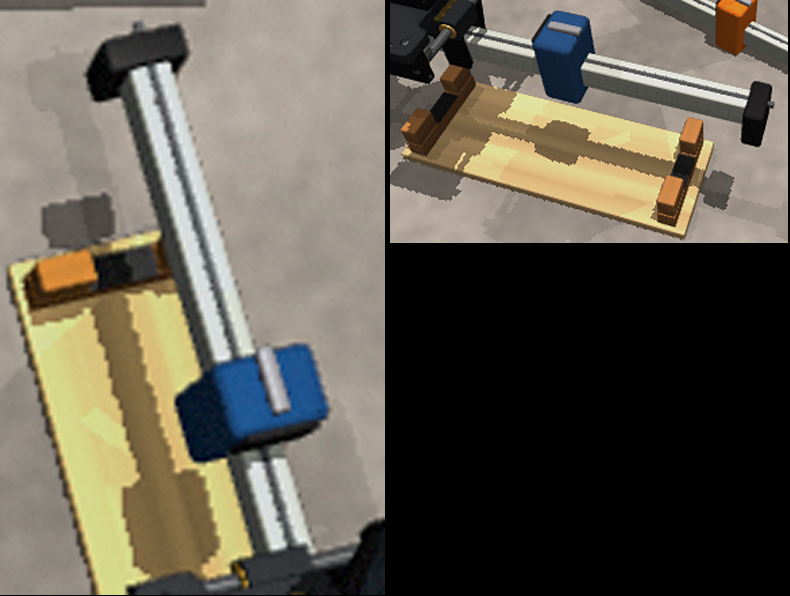

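```bash
python3 - <<'E'
import cv2
i=cv2.imread('pics/scene0.png')
cv2.imwrite('pics/z5.png',cv2.resize(i[255:395,50:300],None,fx=3.2,fy=3.2,interpolation=cv2.INTER_CUBIC))
E
```

```text
(no output)
```

View pics/z5.png

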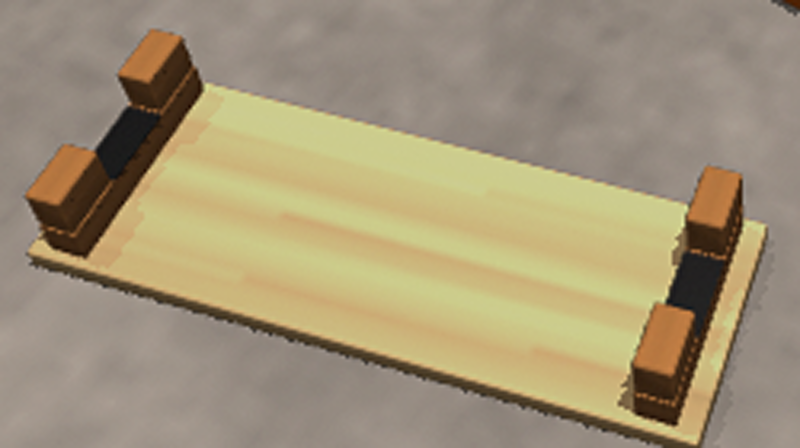

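The bar edges match the prediction within about 1 mm, and the notches in the scene view agree within about 2 mm. Clearance is ±10 mm, so I'll lower to 8 mm above seating.

```bash
python3 -m pendant '[[[0,0.5,0],[0,0,0],1],[[0,1,0],[0,0,0],1],[[0,1,0],[0,0,0],1],[[0,1.2,0],[0,0,0],1],[[0,1.2,0],[0,0,0],1],[[0,1.2,0],[0,0,0],1],[[0,1.2,0],[0,0,0],1],[[0,1.2,0],[0,0,0],1],[[0,1,0],[0,0,0],1],[[0,0.8,0],[0,0,0],1],[[0,0.5,0],[0,0,0],1],[[0,0,0],[0,0,0],1],[[0,0,0],[0,0,0],1]]'
python3 - <<'E'
from h import *
s=bot.read_state();print({k:np.round(v,4).tolist() for k,v in s.items() if k in('position','force','moment')})
c=snap('scene','s6')
t=snap('top','t6')
o=np.zeros((596,790,3),np.uint8)
a=cv2.resize(t['img'][80:250,370:480],None,fx=3.5,fy=3.5,interpolation=cv2.INTER_CUBIC)
b=cv2.resize(c['img'][220:400,40:340],None,fx=1.33,fy=1.33,interpolation=cv2.INTER_CUBIC)
o[:a.shape[0],:a.shape[1]]=a;o[:b.shape[0],390:390+b.shape[1]]=b[:,:400]
cv2.imwrite('pics/z6.png',o[:,:,::-1])
E
```

```text
time_s: 9.82
position: [0.5123, -0.2592, 0.1031]
tcp_rot: [[0.977, -0.0, -0.212], [0.212, 0.0, 0.977], [-0.0, -1.0, 0.0]]
force: [1.0, 0.0, -8.1]
opening: 0.227
{'position': [0.5123, -0.2592, 0.1031], 'force': [0.9904, 0.0262, -8.1095], 'moment': [-0.0082, 0.0334, 0.0311]}
```

View pics/z6.png

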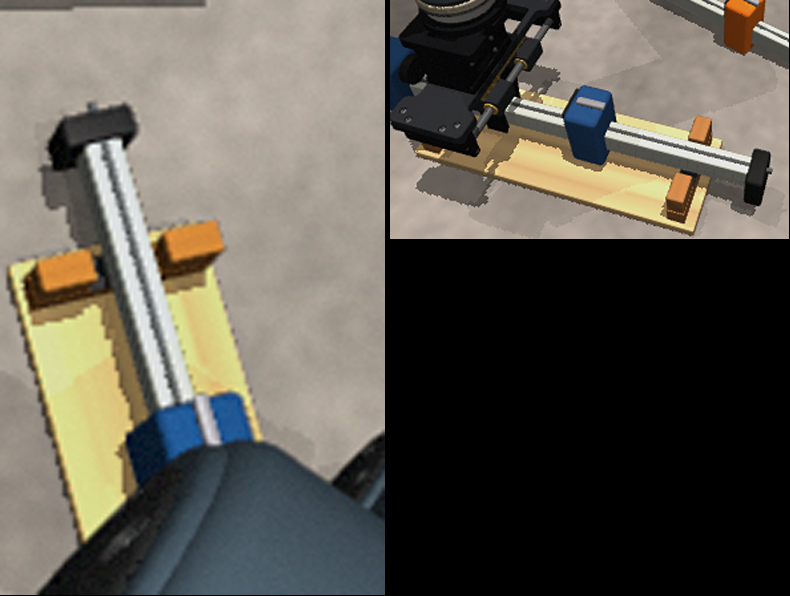

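The bar is between the rims of the far notch with even gaps (zoom: rims at 97 and 160, bar at 105–145). I'll lower the last 8 mm slowly.

```bash
python3 -m pendant '[[[0,0.15,0],[0,0,0],1],[[0,0.15,0],[0,0,0],1],[[0,0.1,0],[0,0,0],1],[[0,0.1,0],[0,0,0],1],[[0,0.1,0],[0,0,0],1],[[0,0.1,0],[0,0,0],1],[[0,0.1,0],[0,0,0],1],[[0,0,0],[0,0,0],1],[[0,0,0],[0,0,0],1]]'
```

```text
time_s: 10.67
position: [0.5122, -0.2592, 0.0952]
tcp_rot: [[0.977, 0.0, -0.212], [0.212, -0.0, 0.977], [0.0, -1.0, -0.0]]
force: [-0.5, 0.3, -7.2]
opening: 0.226
```

```bash
python3 -m pendant '[[[0,0.05,0],[0,0,0],1],[[0,0.05,0],[0,0,0],1],[[0,0.05,0],[0,0,0],1],[[0,0,0],[0,0,0],1],[[0,0,0],[0,0,0],1],[[0,0,0],[0,0,0],1]]'
```

```text
time_s: 11.17
position: [0.5122, -0.2592, 0.0951]
tcp_rot: [[0.977, 0.0, -0.212], [0.212, -0.0, 0.977], [0.0, -1.0, -0.0]]
force: [-2.9, 1.6, 5.6]
opening: 0.225
```

Contact: the force reversed to +5.6 N with z steady at the expected height. Now I'll release and rise.

```bash
python3 -m pendant '[[[0,0,0],[0,0,0],0.6],[[0,0,0],[0,0,0],0.6],[[0,0,0],[0,0,0],0.6],[[0,0,0],[0,0,0],0.5],[[0,0,0],[0,0,0],0.3],[[0,0,0],[0,0,0],0.1],[[0,0,0],[0,0,0],0.1],[[0,0,0],[0,0,0],0.1],[[0,0,0],[0,0,0],0.1],[[0,0,0],[0,0,0],0.1],[[0,0,0],[0,0,0],0.1],[[0,0,0],[0,0,0],0.1],[[0,0,0],[0,0,0],0.1],[[0,0,0],[0,0,0],0.1]]' && python3 -m pendant '[[[0,-0.5,0],[0,0,0],0.1],[[0,-1,0],[0,0,0],0.1],[[0,-2,0],[0,0,0],0.1],[[0,-3,0],[0,0,0],0.1],[[0,-3,0],[0,0,0],0.1],[[0,-3,0],[0,0,0],0.1],[[0,-3,0],[0,0,0],0.1],[[0,-2,0],[0,0,0],0.1],[[-3,0,3],[0,0,0],0.1],[[-3,0,3],[0,0,0],0.1],[[-3,0,3],[0,0,0],0.1],[[-3,0,3],[0,0,0],0.1],[[0,0,3],[0,0,0],0.1],[[0,0,4],[0,0,0],0.1],[[0,0,4],[0,0,0],0.1],[[0,0,4],[0,0,0],0.1],[[0,0,4],[0,0,0],0.1],[[0,0,2],[0,0,0],0.1],[[0,0,0],[0,0,0],0.1]]'
python3 - <<'E'
from h import *
import pickle
cs={n:snap(n,n+'7') for n in('scene','top')};pickle.dump(cs,open('c7.pkl','wb'))
a=cv2.resize(cs['top']['img'][80:400,360:500],None,fx=1.85,fy=1.85,interpolation=cv2.INTER_CUBIC)
b=cs['scene']['img'][150:400,0:500]
o=np.zeros((596,770,3),np.uint8);o[:a.shape[0],:a.shape[1]]=a;o[:250,265:765]=b
c=cs['top']['img'][80:400,230:340]; o[260:580,300:410]=c
cv2.imwrite('pics/z7.png',o[:,:,::-1])
E
```

```text
time_s: 12.33
position: [0.5122, -0.2592, 0.0938]
tcp_rot: [[0.977, 0.0, -0.212], [0.212, -0.0, 0.977], [0.0, -1.0, -0.0]]
force: [0.7, 0.2, 0.9]
opening: 0.895
time_s: 13.92
position: [0.3249, 0.0395, 0.2693]
tcp_rot: [[0.976, -0.001, -0.216], [0.216, 0.001, 0.976], [-0.001, -1.0, 0.001]]
force: [-0.3, 0.3, 0.3]
opening: 0.898
```

View pics/z7.png

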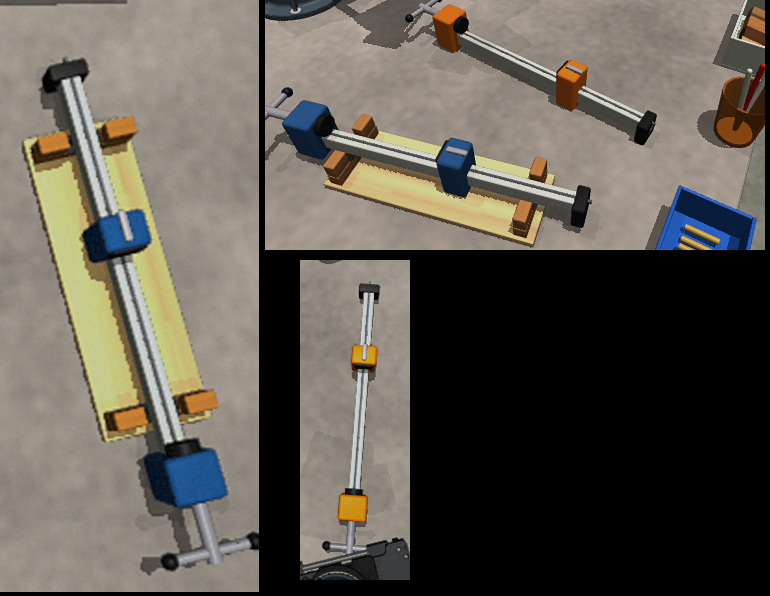

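The clamp sits in both notches, with its jaw between the rests and its head outside them. One numeric check before handing in.

```bash
python3 - <<'E'
from h import *
import pickle
c=pickle.load(open('c7.pkl','rb'))['top'];c0=pickle.load(open('c0.pkl','rb'))['top']
P=lambda x,y,z:px2w(c,360+(x+.5)/1.85-.5,80+(y+.5)/1.85-.5,z)
a,b=P(71,85,.056),P(175,435,.056);r=np.array([np.cos(np.radians(12.2)),np.sin(np.radians(12.2))]);l=np.array([-r[1],r[0]])
m=np.array([.584,-.2435]);print('yaw',np.degrees(np.arctan2(*(a-b)[[1,0]])))
for q in(a,b):print('along,lat',(q[:2]-m)@r,(q[:2]-m)@l)
q=[P(*k,.091) for k in((166,459),(218,446),(227,491),(180,503))];print('head along (exp -.2)',(np.mean(q,0)[:2]-m)@r)
A=c0['img'][100:335,255:320].astype(int);B=c['img'][100:335,255:320].astype(int)
print('orange diff mean',np.abs(A-B).mean(), (np.abs(A-B).max(2)>60).mean())
s=bot.read_state();print(s['time_s'],s['force'],np.abs(s['qvel']).max())
E
```

```text
yaw 12.726011510009576
along,lat 0.19397898343317582 0.0006137707209456557
along,lat -0.1633137930848808 -0.0026664952041006752
head along (exp -.2) -0.1981650437121735
orange diff mean 4.046481178396072 0.0
14.0167 [ 0.48138493 -0.54483489  0.60501752] 2.47851906849424
```

```bash
python3 -m pendant '[[[0,0,0],[0,0,0],0.1],[[0,0,0],[0,0,0],0.1],[[0,0,0],[0,0,0],0.1]]'; python3 -c "
from rig import bot
print(bot.hand_in())"
```

```text
time_s: 14.27
position: [0.3284, 0.0353, 0.2689]
tcp_rot: [[0.978, 0.001, -0.21], [0.21, -0.0, 0.978], [0.001, -1.0, -0.0]]
force: [-0.0, -0.1, -0.1]
opening: 0.899
the job is handed in; nothing more can be done
None
```

The blue clamp is seated in both notches and released, and the job was handed in at about 14.3 s. The hand-in gives no verdict.

I gripped the bar about 74 mm from its middle toward the screw head. A trial lift showed the full weight (about 0.84 kg) and nearly zero moment. In the pictures the bar stayed level to within about a pixel. I carried it over, turned it about 21°, lowered it slowly until it touched, then opened the gripper and moved the arm clear.

| Last check | Result |
|---|---|
| Sideways offset from the rests' middle | 1–3 mm |
| Lengthwise offset | about 2 mm |
| Yaw error | about 0.5° |
| Bar height | contact at the expected seated height, judged from the arm's pose |
| Jaw and head | jaw between the rests, head outside |
| Orange clamp | no visible change from the first picture |
| Robot | gripper well above everything, force about 0 N |

No check failed. The only disagreement was about 2 mm in where the two cameras place the rests, which fits the stated calibration.

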